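Make up a tray of repotted orchid seedlings

ROBOT

A 6-joint arm with a two-finger parallel gripper is mounted at the origin on the work surface. World frame = base frame: x ahead of the robot, y to its left, z up, the work surface at z = 0. Lengths are in m, angles in rad, forces in N, time in s.
With the tool pointing down it reaches from about 0.425 to 0.95 m from the base axis. Payload 14.7 kg.
Tool frame: the origin (TCP) lies at the very end of the fingers, on their centre line; the grasp point (between the pads) lies 19 mm behind it (r.grip_depth is the distance from the TCP to the grasp point, in m); x points along the fingers, y is the direction in which the jaws open and shut, and the axes are right-handed (so a half turn about x gives the same grasp; the last joint's range is limited). The gripper opens to 85 mm and grips with 20 to 120 N. Pads are 22 mm wide; open, the fingers measure 114 mm over their backs; the gripper's body (76 mm by 85 mm) begins 54 mm behind the grasp point. The pads swing forward as they close: fully open they stand 13 mm farther back than shut.
Start: joints at [1.082, 0.48, 1.596, -0, 1.065, -0.047], TCP at [0.278, 0.588, 0.231] pointing down, gripper open.
Joint ranges: [-2.75, 2.75], [-0.82, 2.05], [0.23, 2.67], [-1.56, 4.7], [0.09, 2.69], [-2.92, 2.92]. Speed limits (rad/s): [1.89, 1.89, 2.39, 3.01, 3.01, 3.01].

INTERFACE

Orientations are given as a rotation vector (axis times angle).
In Python, from workcell import r, eyes, order gives the robot as it stands.
- The arm moves only by the shell command python3 -m handwheel 'ROWS' [FORCE]. ROWS is JSON, a list of rows, each a list of 3 entries, a list of its own where there are three numbers: the closure, from -1 (fully open) to 1 (shut), then the shift along the tool's x, y, z in m, then the turn, a rotation vector about the tool's x, y, z in rad. In form: [[claw, [tx, ty, tz], [ax, ay, az]], ...]. A call has 1 to 12 rows; each row is the pose to reach, as a shift and turn from the pose commanded when the call began, along the tool's axes at that moment; what a row does not reach only later rows make up. A row lasts 1/10 s, in which the tool goes at most 50 mm and 8.59 degrees, less where a joint would pass 70% of its speed; a pose out of reach is approached as far as the arm can. A call with a gripper value outside its range is refused whole. The fingers move at their own pace and stop on an object; FORCE is the grip in N (left out, the last holds). Time passes only in rows, so rows that repeat a pose let the fingers close. It gives the time, the measured TCP pose, the force and the opening at its end, in the units of the state.
- r.get_obs(): the state, without advancing time (a new reading comes with each control period).
- eyes.get_image(name): name is "scene" or "top"; returns a dict with "img" (480x640x3 uint8, red, green, blue), "mtx" (3x3 intrinsics, pixels), "extrinsics" (4x4, takes a point from world to camera coordinates). Camera axes: x right, y down, z forward; pixel columns grow to the right and rows downward; lengths in m; the calibration is good to about 2 mm. A picture is of the moment at which its call begins. There is no depth.
- order.sign_off(): hands the job in, once; it reports no verdict.
The state is a dict: "t": time; "joint_positions": joint angles; "qd": joint speeds; "joint_torque": joint torques, N m; "eef_pos": TCP position; "orientation": TCP orientation; "ft_force": force on the tool from outside, world axes, zero at the start; "torque": the same for the moment, N m; "opening": finger opening in m.
Only numpy, scipy, OpenCV 4.12 (cv2) and the standard library are available. Lean on these libraries where they do the work, as an engineer would, in place of code of your own. Each camera call takes 0.05 s, during which the arm holds its last target.

TASK

Make up the tray of young orchids so that each of its six recesses holds one planted seedling, in two neat rows: nest the empty pot that was left in the tray fully home on the stack of empty pots, and set the three seedlings from the bench in the free recesses, each standing flat and upright in the middle of its recess with its sides square to the tray. Put the plants down rather than dropping them, keep them upright, and leave the seedlings already in the tray, the stack and the label cup where they stand.

Things in the scene. Friction and masses are not known exactly. Their poses are not given: they have to be found in the camera images.
- tray: Shallow black pot tray, fixed, 214 mm (x) by 276 mm (y), rim 20 mm high. Deck 9 mm above the bench with six square recesses 54 mm wide, floors 3 mm above the bench: two rows (98 mm apart along x) of three (86 mm apart along y). Turned up to 17 degrees on the bench. Origin: centre of its underside, z up.
- empty_pot: The one unplanted pot, in any of the tray's recesses: square, pale frosted plastic, hollow, 62 mm high, 18 g. It tapers from 38 mm wide at the foot to 56 mm; its upper 12 mm are a straight upright rim band 60 mm wide, the place to grip, over a 6 mm neck 56 mm wide. Walls 1.5 mm. Origin: centre of its underside; x, y square to its sides, z up.
- pot_stack: Three pots like empty_pot nested as one loose piece, 98 mm high, 54 g, on the bench. Each stands 18 mm above the one below, neck resting on rim, so the next pot's underside comes home 54 mm above the stack's. The taper guides it in; 1 mm sideways play when home. Origin: centre of its underside; x, y square to its sides, z up.
- label_cup: Bystander: round grey-green plastic cup, 71 mm across, 78 mm high, with blank plant labels standing in it to about 110 mm, 160 g. Origin: centre of its underside.
- seedling_1: Planted seedling that starts on the bench: square pot of the same shape and size as empty_pot (62 mm high, rim band 60 mm wide over the upper 12 mm, 38 mm foot), with a firm root plug, 95 to 155 g, three stiff green leaves up to 30 mm above the rim, inside its outline. Origin: centre of its underside; x and y square to its sides, z up.
- seedling_2: Planted seedling that starts on the bench: square pot of the same shape and size as empty_pot (62 mm high, rim band 60 mm wide over the upper 12 mm, 38 mm foot), with a firm root plug, 95 to 155 g, three stiff green leaves up to 30 mm above the rim, inside its outline. Origin: centre of its underside; x and y square to its sides, z up.
- seedling_3: Planted seedling that starts on the bench: square pot of the same shape and size as empty_pot (62 mm high, rim band 60 mm wide over the upper 12 mm, 38 mm foot), with a firm root plug, 95 to 155 g, three stiff green leaves up to 30 mm above the rim, inside its outline. Origin: centre of its underside; x and y square to its sides, z up.
- seedling_4: Planted seedling that already stands in a recess of the tray (bystander): square pot of the same shape and size as empty_pot (62 mm high, rim band 60 mm wide over the upper 12 mm, 38 mm foot), with a firm root plug, 95 to 155 g, three stiff green leaves up to 30 mm above the rim, inside its outline. Origin: centre of its underside; x and y square to its sides, z up.
- seedling_5: Planted seedling that already stands in a recess of the tray (bystander): square pot of the same shape and size as empty_pot (62 mm high, rim band 60 mm wide over the upper 12 mm, 38 mm foot), with a firm root plug, 95 to 155 g, three stiff green leaves up to 30 mm above the rim, inside its outline. Origin: centre of its underside; x and y square to its sides, z up.
- seedling_6: Planted seedling that already stands in a recess of the tray (bystander): square pot of the same shape and size as empty_pot (62 mm high, rim band 60 mm wide over the upper 12 mm, 38 mm foot), with a firm root plug, 95 to 155 g, three stiff green leaves up to 30 mm above the rim, inside its outline. Origin: centre of its underside; x and y square to its sides, z up.
- cell_1 (a point): Centre of the floor of one recess of the tray (row nearer the robot, left seen from the robot), 3 mm above the bench. At the start three recesses hold planted seedlings, one the empty pot, two are vacant (some dried water marks on the floor).
- cell_2 (a point): Centre of the floor of one recess of the tray (row nearer the robot, middle seen from the robot), 3 mm above the bench. At the start three recesses hold planted seedlings, one the empty pot, two are vacant (some dried water marks on the floor).
- cell_3 (a point): Centre of the floor of one recess of the tray (row nearer the robot, right seen from the robot), 3 mm above the bench. At the start three recesses hold planted seedlings, one the empty pot, two are vacant (some dried water marks on the floor).
- cell_4 (a point): Centre of the floor of one recess of the tray (far row, left seen from the robot), 3 mm above the bench. At the start three recesses hold planted seedlings, one the empty pot, two are vacant (some dried water marks on the floor).
- cell_5 (a point): Centre of the floor of one recess of the tray (far row, middle seen from the robot), 3 mm above the bench. At the start three recesses hold planted seedlings, one the empty pot, two are vacant (some dried water marks on the floor).
- cell_6 (a point): Centre of the floor of one recess of the tray (far row, right seen from the robot), 3 mm above the bench. At the start three recesses hold planted seedlings, one the empty pot, two are vacant (some dried water marks on the floor).
Mind the look-alikes: they are no part of the job. Leave any red look-alike of the pot_stack alone.

How it is judged:
By the outcome, as a careful person would: the job done as asked, in the order asked, and still so for the second after the job is handed in, with the robot touching nothing.
It also fails if it takes over 72 s, if anything falls off the work surface, if the arm or the gripper's body presses on something with over 40 N, if the wrist force passes 120 N, or if a joint passes its speed limit or range.

## Working session

There is one attempt and no reset: what is moved stays moved. The work goes in short steps, Python scripts to look and compute and a shell command to move; the robot and the scene stay as the last step left them, time stands still between calls to the robot, and variables do not carry over. Pictures are saved under pics/ and viewed, and the job is handed in when it is done.

```bash
ls; mkdir -p pics; python3 - <<'E'
from workcell import r, eyes, order
import cv2
for n in ("scene","top"):
    d=eyes.get_image(n); cv2.imwrite(f"pics/{n}0.png",d["img"][:,:,::-1]); print(n,d["mtx"].tolist(),d["extrinsics"].round(4).tolist())
o=r.get_obs(); print(o); print(r.grip_depth)
E
```

```text
pics
scene [[597.5938955649045, 0.0, 326.9010829318281], [0.0, 597.5938955649045, 227.78485381952174], [0.0, 0.0, 1.0]] [[-0.4289, 0.9033, 0.0101, 0.2443], [0.5951, 0.291, -0.7491, -0.273], [-0.6796, -0.3153, -0.6623, 1.4779], [0.0, 0.0, 0.0, 1.0]]
top [[440.75977871757425, 0.0, 318.4652220544038], [0.0, 440.75977871757425, 246.93480895284284], [0.0, 0.0, 1.0]] [[-0.0216, -0.9998, 0.0033, -0.0497], [-0.9868, 0.0208, -0.1603, 0.506], [0.1602, -0.0067, -0.9871, 0.8325], [0.0, 0.0, 0.0, 1.0]]
{'t': 0.1, 'joint_positions': array([ 1.08237750e+00,  4.80748274e-01,  1.59678917e+00,  3.57917024e-05,
        1.06513929e+00, -4.66195144e-02]), 'qd': array([ 0.00178051, -0.00388642, -0.00169567,  0.00184156, -0.00037328,
        0.00019368]), 'joint_torque': array([ 1.07622136e-04, -9.52222538e+01, -4.31046224e+01,  1.16436857e-05,
        5.11570470e-03, -2.16021436e-05]), 'eef_pos': array([0.27772722, 0.58727222, 0.2307582 ]), 'orientation': array([ 0.34568542,  1.5432008 , -0.3473257 ]), 'ft_force': array([-0.05941756, -0.01293246, -0.91576311]), 'torque': array([ 0.01914497,  0.01786157, -0.01347434]), 'opening': 0.08539549118194752}
0.0187
```

View pics/scene0.png

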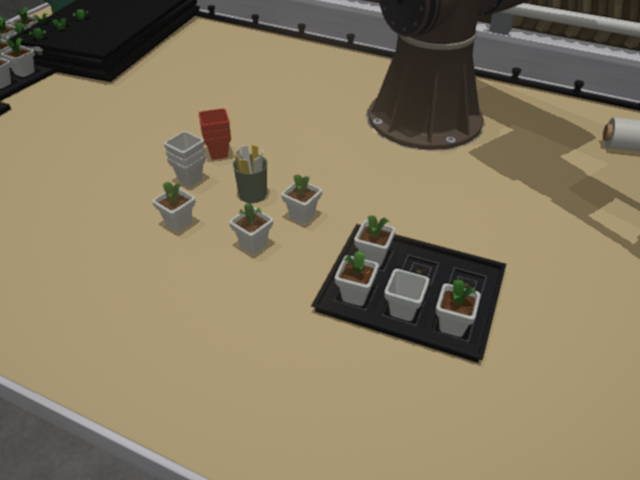

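View pics/top0.png

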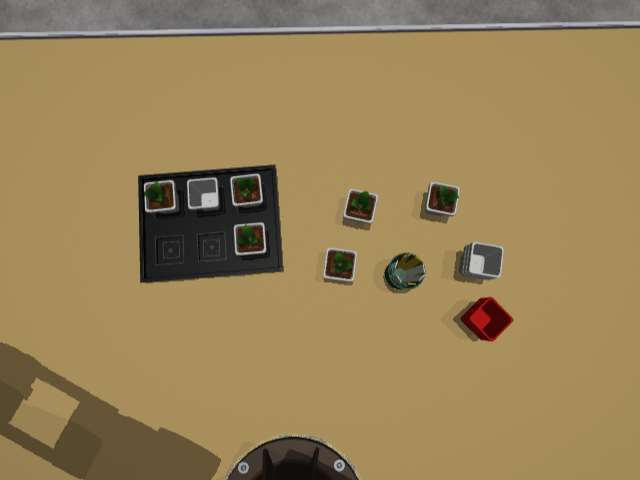

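The scene view shows the tray with seedlings at (375,238), (356,278) and (458,308), and the empty pot at (407,293). The top view shows the empty pot at (203,193), with vacant recesses at (170,250) and (211,246). The bench seedlings are at (361,206), (443,198) and (340,265). The pale stack is at (483,262), the red look-alike at (487,319) and the cup at (405,271). I'll take close crops next.

```bash
python3 - <<'E'
import cv2,numpy as np
a=cv2.imread("pics/top0.png")
cs=[(203,193),(483,262),(361,206),(443,198),(340,265),(160,196)]
t=[cv2.resize(a[y-30:y+30,x-30:x+30],(260,260),interpolation=cv2.INTER_NEAREST) for x,y in cs]
cv2.imwrite("pics/crop0.png",np.vstack([np.hstack(t[:3]),np.hstack(t[3:])]))
b=cv2.imread("pics/scene0.png")
cv2.imwrite("pics/crop1.png",cv2.resize(b[100:350,140:520],None,fx=2.1,fy=2.1))
E
```

```text
(no output)
```

View pics/crop0.png

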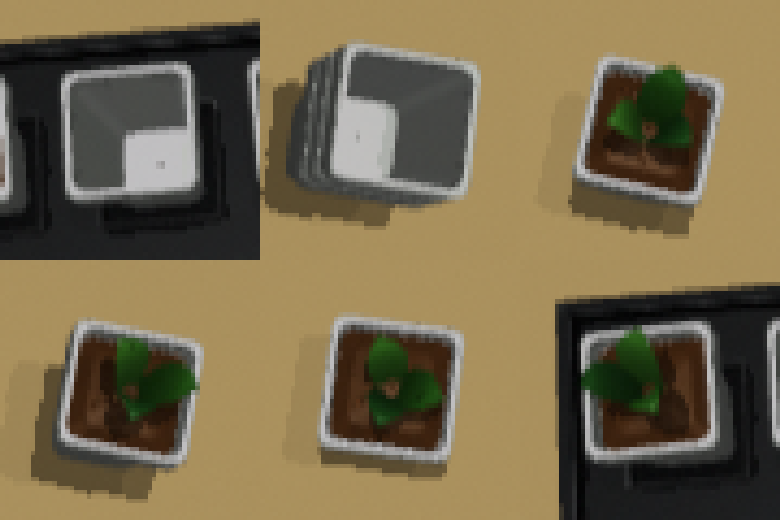

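View pics/crop1.png

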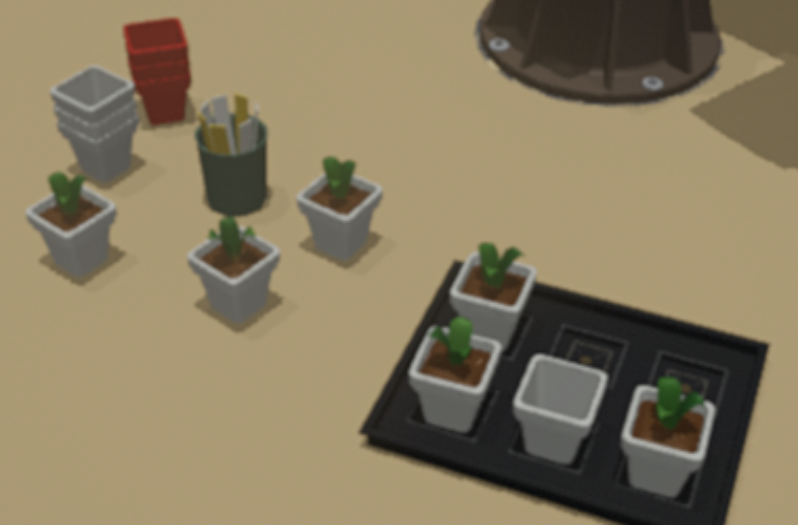

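The crops confirm it. The stack is the pale three-rim one, next to the red one which I'll leave alone. The empty pot is in the far-middle recess, and the rims show as bright white squares. Next I measure them.

```bash
cat > h.py <<'E'
import cv2,numpy as np
from scipy.spatial.transform import Rotation as R
def cast(uv,K,E,z):
    uv=np.atleast_2d(np.asarray(uv,float)); d=np.c_[(uv-[K[0,2],K[1,2]])/[K[0,0],K[1,1]],np.ones(len(uv))]
    Rm,t=E[:3,:3],E[:3,3]; c=-Rm.T@t; w=d@Rm
    return c+w*((z-c[2])/w[:,2])[:,None]
def proj(P,K,E):
    p=np.atleast_2d(P)@E[:3,:3].T+E[:3,3]; q=p@K.T; return q[:,:2]/q[:,2:]
def rect(pts):
    (c,(w,h),a)=cv2.minAreaRect((pts[:,:2]*1000).astype(np.float32)); a=(a+45)%90-45
    return np.array(c)/1000,(round(w,1),round(h,1)),a
def rim(d,px,z,S=6,hw=24,th=150):
    im=d["img"][:,:,::-1]; x,y=int(px[0]),int(px[1]); x0,y0=max(x-hw,0),max(y-hw,0)
    cr=cv2.resize(im[y0:y+hw,x0:x+hw],None,fx=S,fy=S,interpolation=cv2.INTER_CUBIC)
    hs=cv2.cvtColor(cr,cv2.COLOR_BGR2HSV)
    m=((hs[...,2]>th)&(hs[...,1]<55)).astype(np.uint8)
    n,l,st,ce=cv2.connectedComponentsWithStats(m); 
    dist=np.hypot(*(ce[1:]-hw*S).T); sc=[(st[i+1,2]*st[i+1,3])*(dist[i]<hw*S*.5) for i in range(n-1)]
    k=1+int(np.argmax(sc)); ys,xs=np.where(l==k)
    pts=np.c_[(xs+.5)/S-.5+x0,(ys+.5)/S-.5+y0]
    pts=cv2.convexHull(pts.astype(np.float32))[:,0]
    return rect(cast(pts,d["mtx"],d["extrinsics"],z))
E
python3 - <<'E'
from workcell import eyes
from h import *
d=eyes.get_image("top")
K,E=d["mtx"],d["extrinsics"]; print("cam",(-E[:3,:3].T@E[:3,3]).round(3))
for n,p,z in [("s1",(361,206),.062),("s2",(443,198),.062),("s3",(340,265),.062),("empty",(203,193),.065),("t6",(160,196),.065),("t4",(246,190),.065),("t1",(250,239),.065),("stack",(485,260),.098)]:
    for th in (130,160): 
        c,s,a=rim(d,p,z,th=th); print(n,th,c.round(4),s,round(a,1))
im=d["img"]; m=(im.max(2)<60).astype(np.uint8); m[:140]=0;m[300:]=0;m[:,:120]=0;m[:,300:]=0
m=cv2.morphologyEx(m,cv2.MORPH_CLOSE,np.ones((25,25)));
cs,_=cv2.findContours(m,0,2); c=max(cs,key=cv2.contourArea)[:,0].astype(float)
for z in (0,.01,.02):
    print("tray",z,rect(cast(c,K,E,z)))
e=cv2.approxPolyDP(c.astype(np.float32),12,True)[:,0]; print(e.tolist(), cast(e,K,E,.02).round(4).tolist())
E
```

```text
cam [ 0.365 -0.055  0.903]
s1 130 [ 0.5829 -0.1444] (60.2, 60.2) -14.2
s1 160 [ 0.5834 -0.1446] (60.0, 59.2) -14.2
s2 130 [ 0.5945 -0.3072] (60.0, 60.3) -12.7
s2 160 [ 0.5946 -0.3075] (58.9, 59.5) -13.3
s3 130 [ 0.4676 -0.1005] (60.2, 60.3) -8.7
s3 160 [ 0.4681 -0.1007] (60.0, 59.3) -8.7
empty 130 [0.6137 0.1655] (59.9, 59.3) 4.1
empty 160 [0.6146 0.156 ] (58.6, 39.3) 2.5
t6 130 [0.6097 0.2495] (59.9, 59.0) 4.8
t6 160 [0.612  0.2254] (57.8, 10.5) 7.5
t4 130 [0.619  0.0798] (59.8, 59.3) 5.8
t4 160 [0.6217 0.0577] (58.3, 16.3) 10.2
t1 130 [0.5208 0.0727] (59.9, 59.4) 4.0
t1 160 [0.5208 0.0727] (58.3, 58.5) 4.0
stack 130 [ 0.4661 -0.3688] (59.5, 60.7) -11.3
stack 160 [ 0.4666 -0.3692] (58.9, 59.7) -11.3
tray 0 (array([0.56881903, 0.16745552]), (227.6, 292.0), 3.569004535675049)
tray 0.01 (array([0.56656134, 0.16499615]), (225.1, 288.7), 3.569002628326416)
tray 0.02 (array([0.56430359, 0.16253676]), (222.5, 285.5), 3.569002389907837)
[[274.0, 165.0], [139.0, 176.0], [140.0, 281.0], [280.0, 270.0]] [[0.6838, 0.0286, 0.02], [0.6656, 0.3096, 0.02], [0.4467, 0.298, 0.02], [0.4629, 0.0178, 0.02]]
```

```bash
python3 - <<'E'
import cv2,numpy as np
a=cv2.imread("pics/top0.png")[155:295,125:295]
a=np.clip(a.astype(float)*1.8,0,255).astype(np.uint8)
cv2.imwrite("pics/tray.png",cv2.resize(a,None,fx=4.2,fy=4.2,interpolation=cv2.INTER_NEAREST))
E
```

```text
(no output)
```

View pics/tray.png

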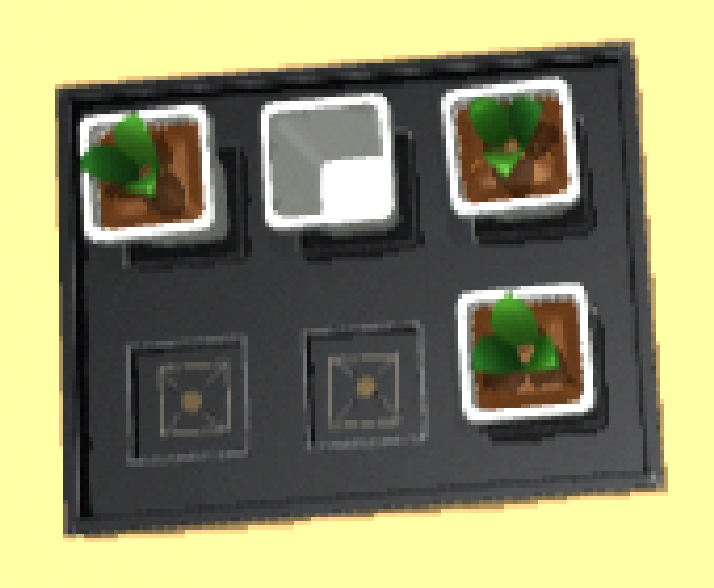

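```bash
cat > t.py <<'E'
from workcell import eyes
from h import *
d=eyes.get_image("top"); K,E=d["mtx"],d["extrinsics"]
im=d["img"]; g=cv2.cvtColor(im,cv2.COLOR_RGB2GRAY).astype(np.float32)
# edge-wise subpixel scan: transition dark/bench on each side
def edge(pts,dirv,lvl):
    out=[]
    for p in pts:
        s=np.arange(-10,10,.1); q=np.asarray(p)+s[:,None]*np.asarray(dirv)
        v=cv2.remap(g,q[:,0].astype(np.float32)[None],q[:,1].astype(np.float32)[None],cv2.INTER_LINEAR)[0]
        i=np.where(v>lvl)[0]
        if len(i) and i[0]>0: out.append(q[i[0]])
    return np.array(out)
TL,TR,BR,BL=[np.array(x,float) for x in ((139,176),(275,166),(282,271),(141,281))]
L=[]
for a,b,dv,z in ((TL,TR,(0,-1),.02),(TR,BR,(1,0),0),(BR,BL,(0,1),0),(BL,TL,(-1,0),.02)):
    pts=[a+(b-a)*f for f in np.linspace(.08,.92,40)]
    e=edge(pts,dv,85); w=cast(e,K,E,z)[:,:2]
    vx,vy,x0,y0=cv2.fitLine((w*1000).astype(np.float32),cv2.DIST_HUBER,0,.01,.01).ravel()
    n=np.array([-vy,vx]); L.append((n,n@[x0,y0])); print("edge ang",round(np.degrees(np.arctan2(vy,vx))%90,2),len(e), "rms",np.std((w*1000)@n).round(2))
C=[np.linalg.solve(np.array([L[i][0],L[(i+1)%4][0]]),[L[i][1],L[(i+1)%4][1]]) for i in range(4)]
C=np.array(C); print("corners",C.round(1).tolist(),"sides",[round(float(np.linalg.norm(C[i]-C[i-1])),1) for i in range(4)]); print("centre",C.mean(0).round(1))
# recesses
for n,(u,v) in {"c1":(170,250),"c2":(211,246)}.items():
    S=6;hw=20; cr=cv2.resize(g[v-hw:v+hw,u-hw:u+hw],None,fx=S,fy=S,interpolation=cv2.INTER_CUBIC)
    th=cv2.morphologyEx(cr,cv2.MORPH_TOPHAT,np.ones((19,19)))
    m=(th>9).astype(np.uint8); m=cv2.morphologyEx(m,cv2.MORPH_OPEN,np.ones((4,4)))
    ys,xs=np.where(m); pts=np.c_[(xs+.5)/S-.5+u-hw,(ys+.5)/S-.5+v-hw]
    W=cast(pts,K,E,.009); hull=cv2.convexHull((W[:,:2]*1000).astype(np.float32))[:,0]/1000
    print(n,rect(hull)); cv2.imwrite(f"pics/m_{n}.png",np.hstack([m*255,np.clip(cr*3,0,255).astype(np.uint8)]))
E
python3 t.py
```

```text
edge ang 3.44 35 rms 10.76
edge ang 3.42 40 rms 0.34
edge ang 3.6 40 rms 0.51
edge ang 89.07 37 rms 4.9
corners [[663.5999755859375, 25.399999618530273], [462.5, 13.399999618530273], [444.29998779296875, 303.0], [647.2000122070312, 299.70001220703125]] sides [274.8, 201.5, 290.2, 202.9]
centre [554.4 160.4]
c1 (array([0.51065997, 0.24532176]), (62.3, 60.5), 2.7592456340789795)
c2 (array([0.51613239, 0.15933368]), (61.9, 61.3), 3.595104455947876)
```

```bash
sed -i 's/i=np.where(v>lvl)\[0\]/i=np.where(v<lvl)[0]; i=i[-1:]+1/; s/if len(i) and i\[0\]>0/if len(i) and i[0]<len(s)/' t.py; python3 t.py; python3 -c "
import cv2,numpy as np
a=cv2.vconcat([cv2.imread('pics/m_c1.png'),cv2.imread('pics/m_c2.png')]);cv2.imwrite('pics/mm.png',a)"
```

```text
edge ang 3.51 40 rms 0.15
edge ang 3.42 40 rms 0.33
edge ang 3.58 40 rms 0.5
edge ang 3.59 40 rms 0.19
corners [[685.5, 26.700000762939453], [462.5, 13.399999618530273], [444.70001220703125, 298.3999938964844], [667.9000244140625, 312.5]] sides [286.3, 223.4, 285.6, 223.7]
centre [565.1 162.8]
c1 (array([0.51060971, 0.24532507]), (62.1, 60.6), 2.870119333267212)
c2 (array([0.51606598, 0.15936806]), (61.7, 61.3), 3.5463480949401855)
```

View pics/mm.png

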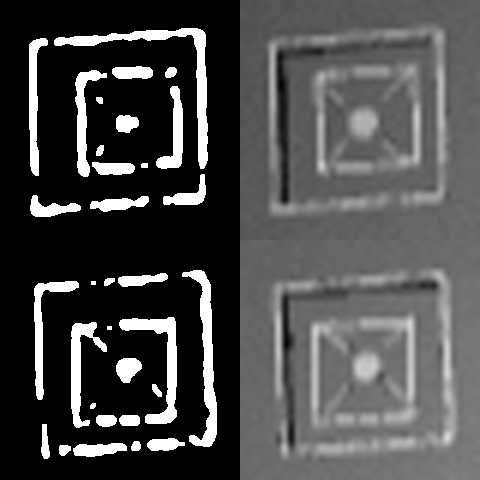

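Tray checks: the recess centres are 86.1 mm apart (86 expected), at 3.6°. The tray centre is about (565.0, 162.6) mm from both the recesses and the outline. The outline came out about 9 mm oversize on both axes, so I only use its centre. The empty pot lies within 0.3 mm of the predicted cell 5.

Choices, with top-view pixels:
- **Empty pot:** (203,193), the only pot without soil.
- **Stack:** pale at (483,262), not the red one at (487,319).
- **Seedlings to move:** (361,206), (443,198) and (340,265), not the tray plants at (160,196), (246,190) and (250,239).

Next is a helper that gives shifts in the tool axes.

```bash
cat > g.py <<'E'
import sys,numpy as np
from scipy.spatial.transform import Rotation as R
from workcell import r
# usage: g.py ang x y z [x y z ...]; ang = jaw direction (deg from world x)
o=r.get_obs(); Q=R.from_rotvec(o["orientation"]); M=Q.as_matrix(); p=o["eef_pos"]
print("t",round(o["t"],2),"tcp",(p*1000).round(1),"jaw",round(np.degrees(np.arctan2(M[1,1],M[0,1])),2),"down err",M[:2,0].round(4),"open",round(o["opening"]*1000,1),"F",o["ft_force"].round(1))
a=list(map(float,sys.argv[1:]))
if a:
    th=np.radians(a[0]); best=None
    for s in (0,np.pi):
        y=np.array([np.cos(th+s),np.sin(th+s),0]); x=np.array([0,0,-1.]); T=np.c_[x,y,np.cross(x,y)]
        rv=(Q.inv()*R.from_matrix(T)).as_rotvec()
        if best is None or np.linalg.norm(rv)<np.linalg.norm(best): best=rv
    print("turn",best.round(4).tolist())
    for i in range(1,len(a),3): print("shift",(M.T@(np.array(a[i:i+3])-p)).round(4).tolist())
E
python3 g.py 3.6 .614 .1656 .231 .614 .1656 .12 .614 .1656 .046
```

```text
t 0.25 tcp [277.8 587.4 231. ] jaw 64.69 down err [-0.0003 -0.0006] open 85.6 F [-0.3  0.1  0.2]
turn [1.0662, 0.0003, 0.0006]
shift [0.0001, -0.2376, 0.4843]
shift [0.1111, -0.2375, 0.4843]
shift [0.1851, -0.2375, 0.4843]
```

```bash
python3 -m handwheel '[[-1,[0,-0.2375,0.4843],[1.0662,0,0]],[-1,[0,-0.2375,0.4843],[1.0662,0,0]],[-1,[0,-0.2375,0.4843],[1.0662,0,0]],[-1,[0,-0.2375,0.4843],[1.0662,0,0]],[-1,[0,-0.2375,0.4843],[1.0662,0,0]],[-1,[0,-0.2375,0.4843],[1.0662,0,0]],[-1,[0,-0.2375,0.4843],[1.0662,0,0]],[-1,[0,-0.2375,0.4843],[1.0662,0,0]],[-1,[0,-0.2375,0.4843],[1.0662,0,0]],[-1,[0,-0.2375,0.4843],[1.0662,0,0]],[-1,[0,-0.2375,0.4843],[1.0662,0,0]],[-1,[0,-0.2375,0.4843],[1.0662,0,0]]]' 20; python3 g.py 3.6 .614 .1656 .231 .614 .1656 .105
```

```text
t: 1.45
eef_pos: [0.617, 0.1617, 0.2311]
orientation: [1.166, 1.235, -1.165]
ft_force: [0.0, 2.1, -0.6]
opening: 0.0852
t 1.45 tcp [617.  161.7 231.1] jaw 3.37 down err [ 0.0012 -0.0008] open 85.2 F [ 0.   2.1 -0.6]
turn [-0.0039, 0.0008, -0.0011]
shift [0.0001, -0.0028, -0.004]
shift [0.1261, -0.0029, -0.0041]
```

```bash
python3 -m handwheel '[[-1,[0.06,0,0],[0,0,0]],[-1,[0.12,0,0],[0,0,0]],[-1,[0.12,0,0],[0,0,0]],[-1,[0.12,0,0],[0,0,0]]]' 20; python3 g.py 3.6 .6137 .1655 .105; python3 - <<'E'
from workcell import eyes
import cv2
a=eyes.get_image("top")["img"][:,:,::-1]; b=eyes.get_image("scene")["img"][:,:,::-1]
cv2.imwrite("pics/a1.png",cv2.hconcat([cv2.resize(a[130:280,120:290],(400,353)),cv2.resize(b[150:350,300:520],(388,353))]))
E
```

```text
t: 1.85
eef_pos: [0.6117, 0.1656, 0.108]
orientation: [1.159, 1.242, -1.167]
ft_force: [-0.2, 0.2, 0.6]
opening: 0.0857
t 1.85 tcp [611.7 165.6 108. ] jaw 3.6 down err [-0.0057 -0.0012] open 85.7 F [-0.2  0.2  0.6]
turn [0.0001, 0.0008, 0.0058]
shift [0.003, 0.002, 0.0002]
```

View pics/a1.png

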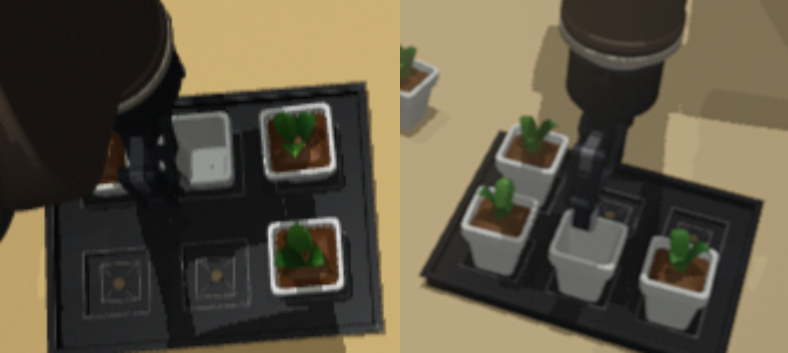

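The gripper is directly over the empty pot, with the jaws along the row-to-row direction and neighbours clear. I'll descend so the fingertips stay within 18 mm below the rim, so they don't foul the stack's top rim later.

```bash
python3 -m handwheel '[[-1,[0.032,0.002,0],[0,0,0.0058]],[-1,[0.062,0.002,0],[0,0,0.0058]],[-1,[0.062,0.002,0],[0,0,0.0058]],[-1,[0.062,0.002,0],[0,0,0.0058]]]' 20; python3 g.py 3.6 .6137 .1655 .046; python3 - <<'E'
from workcell import eyes
import cv2
b=eyes.get_image("scene")["img"][:,:,::-1]
cv2.imwrite("pics/a2.png",cv2.resize(b[200:340,320:500],(720,560)))
E
```

```text
t: 2.35
eef_pos: [0.617, 0.1663, 0.051]
orientation: [1.166, 1.233, -1.157]
ft_force: [0.5, -1.2, 0.5]
opening: 0.0853
t 2.35 tcp [617.  166.3  51. ] jaw 3.6 down err [0.0071 0.0007] open 85.3 F [ 0.5 -1.2  0.5]
turn [0.0001, -0.0002, -0.0071]
shift [0.005, -0.0034, 0.0006]
```

View pics/a2.png

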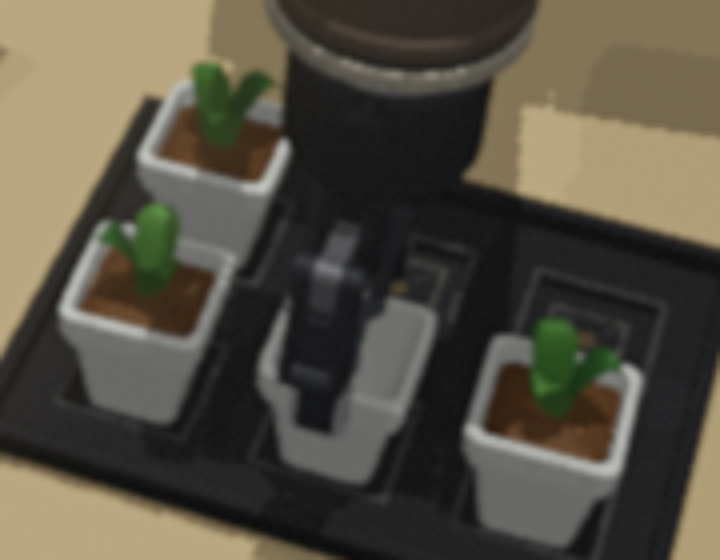

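```bash
python3 -m handwheel '[[-1,[0.004,0,0],[0,0,0]],[-1,[0.004,0,0],[0,0,0]],[-1,[0.004,0,0],[0,0,0]],[-1,[0.004,0,0],[0,0,0]]]' 20; python3 g.py 3.6 .6137 .1655 .046
```

```text
t: 2.8
eef_pos: [0.6164, 0.166, 0.0457]
orientation: [1.166, 1.234, -1.158]
ft_force: [0.3, -0.6, 0.7]
opening: 0.0853
t 2.8 tcp [616.4 166.   45.7] jaw 3.6 down err [0.0063 0.0005] open 85.3 F [ 0.3 -0.6  0.7]
turn [-0.0001, -0.0001, -0.0063]
shift [-0.0003, -0.0027, 0.0003]
```

```bash
python3 -m handwheel '[[-1,[0,-0.0027,0],[0,0,-0.0063]],[-1,[0,-0.0027,0],[0,0,-0.0063]],[0,[0,-0.0027,0],[0,0,-0.0063]],[0,[0,-0.0027,0],[0,0,-0.0063]],[0,[0,-0.0027,0],[0,0,-0.0063]],[0,[0,-0.0027,0],[0,0,-0.0063]],[0,[0,-0.0027,0],[0,0,-0.0063]]]' 20; python3 g.py 3.6 .6137 .1655 .046; python3 - <<'E'
from workcell import eyes
import cv2
b=eyes.get_image("scene")["img"][:,:,::-1]
cv2.imwrite("pics/a3.png",cv2.resize(b[200:340,320:500],(720,560)))
E
```

```text
t: 3.5
eef_pos: [0.6136, 0.1658, 0.0453]
orientation: [1.163, 1.238, -1.163]
ft_force: [0.2, -0.2, 2.4]
opening: 0.0594
t 3.5 tcp [613.6 165.8  45.3] jaw 3.6 down err [-0.0003  0.    ] open 59.4 F [ 0.2 -0.2  2.4]
turn [-0.0001, -0.0, 0.0003]
shift [-0.0007, 0.0001, 0.0003]
```

View pics/a3.png

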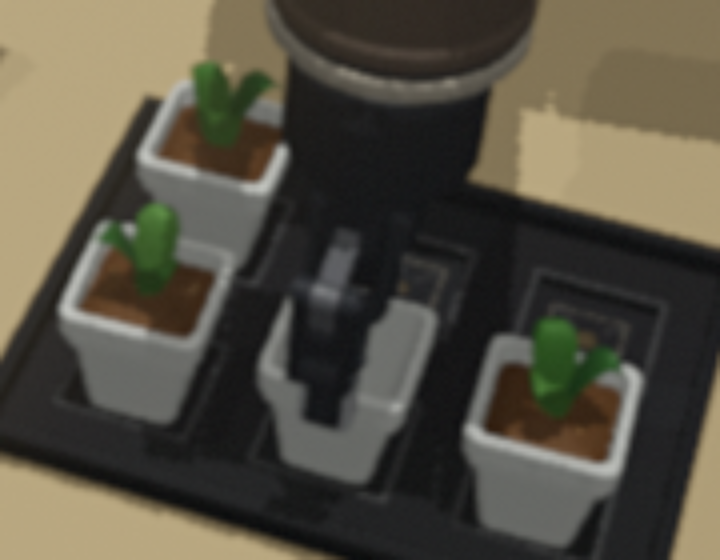

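The pot is gripped at 59.4 mm. The fingertips look about 20 mm below the rim, which would overlap the stack's top rim once home, so I'll regrip 5 mm higher.

```bash
python3 -m handwheel '[[-0.7,[0,0,0],[0,0,0]],[-0.7,[0,0,0],[0,0,0]],[-0.7,[-0.005,0,0],[0,0,0]],[-0.7,[-0.005,0,0],[0,0,0]],[0,[-0.005,0,0],[0,0,0]],[0,[-0.005,0,0],[0,0,0]],[0,[-0.005,0,0],[0,0,0]],[0,[-0.005,0,0],[0,0,0]],[0,[-0.025,0,0],[0,0,0]],[0,[-0.045,0,0],[0,0,0]],[0,[-0.085,0,0],[0,0,0]],[0,[-0.125,0,0],[0,0,0]]]' 20; python3 - <<'E'
from workcell import eyes
import cv2
b=eyes.get_image("scene")["img"][:,:,::-1]
cv2.imwrite("pics/a4.png",cv2.resize(b[100:340,320:500],(450,600)))
E
python3 g.py -11.3 .4663 -.369 .24 
```

```text
t: 4.75
eef_pos: [0.6129, 0.1656, 0.171]
orientation: [1.162, 1.24, -1.165]
ft_force: [1.2, -0.9, 0.5]
opening: 0.0592
t 4.8 tcp [616.2 166.4 178. ] jaw 3.6 down err [0.0064 0.0015] open 59.8 F [4.4 0.3 7.4]
turn [0.2601, -0.0019, -0.0063]
shift [-0.0637, -0.1828, 0.5249]
```

View pics/a4.png

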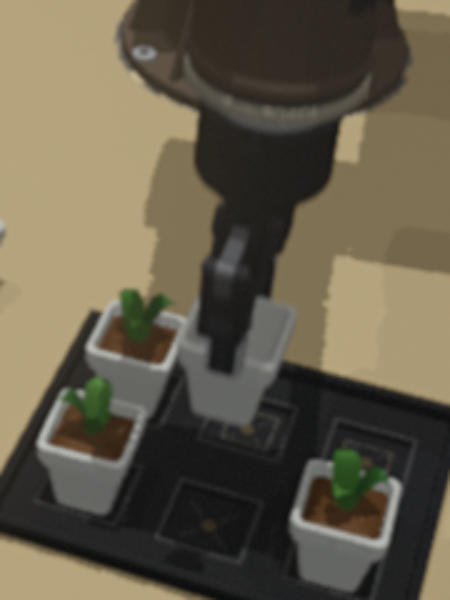

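```bash
python3 -m handwheel '[[0,[-0.025,-0.01,0.03],[0.02,0,0]],[0,[-0.025,-0.0275,0.08],[0.06,0,0]],[0,[-0.025,-0.0447,0.13],[0.1,0,0]],[0,[-0.025,-0.062,0.18],[0.14,0,0]],[0,[-0.025,-0.0792,0.23],[0.18,0,0]],[0,[-0.025,-0.0964,0.28],[0.22,0,0]],[0,[-0.025,-0.1136,0.33],[0.26,0,0]],[0,[-0.025,-0.1309,0.38],[0.26,0,0]],[0,[-0.025,-0.1481,0.43],[0.26,0,0]],[0,[-0.025,-0.1653,0.48],[0.26,0,0]],[0,[-0.025,-0.176,0.511],[0.26,0,0]],[0,[-0.025,-0.1806,0.5244],[0.26,0,0]]]' 20; python3 -m handwheel '[[0,[0,0,0],[0,0,0]],[0,[0,0,0],[0,0,0]],[0,[0,0,0],[0,0,0]]]'; python3 - <<'E'
from workcell import eyes
import cv2
b=eyes.get_image("scene")["img"][:,:,::-1]
cv2.imwrite("pics/a5.png",cv2.resize(b[60:260,100:360],(780,600)))
E
python3 g.py -11.3 .4663 -.369 .195 
```

```text
t: 6.0
eef_pos: [0.4649, -0.3727, 0.1953]
orientation: [1.354, 1.107, -1.355]
ft_force: [0.6, 1.6, -0.2]
opening: 0.0589
t: 6.3
eef_pos: [0.4664, -0.3679, 0.1952]
orientation: [1.352, 1.111, -1.353]
ft_force: [0.6, 0.5, -0.0]
opening: 0.0596
t 6.35 tcp [ 466.5 -367.7  195.3] jaw -11.23 down err [-0.0007  0.0003] open 59.8 F [ 0.4 -0.3 -0. ]
turn [0.0012, -0.0002, 0.0007]
shift [0.0003, 0.0, 0.0013]
```

View pics/a5.png

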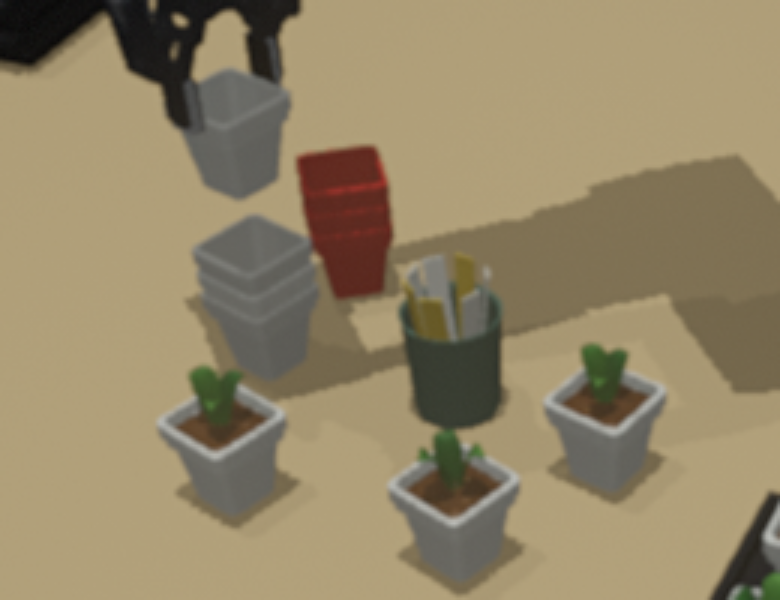

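```bash
python3 -m handwheel '[[0,[0.02,0,0.0013],[0.0012,0,0]],[0,[0.043,0,0.0013],[0.0012,0,0]],[0,[0.043,0,0.0013],[0.0012,0,0]],[0,[0.043,0,0.0013],[0.0012,0,0]]]'; cat > ov.py <<'E'
import sys
from workcell import eyes
from h import *
# overlay expected pot outlines: x y zbottom ang
def box(x,y,zs,w,ang):
    a=np.radians(ang); c,s=np.cos(a),np.sin(a)
    return np.array([[x+w/2*(c*i-s*j),y+w/2*(s*i+c*j),zs] for i,j in ((1,1),(-1,1),(-1,-1),(1,-1))])
def draw(name,specs,roi,out,S=4):
    d=eyes.get_image(name); im=d["img"][:,:,::-1]; x0,y0,x1,y1=roi
    cr=cv2.resize(im[y0:y1,x0:x1],None,fx=S,fy=S,interpolation=cv2.INTER_CUBIC)
    for (x,y,z,w,a),col in specs:
        p=(proj(box(x,y,z,w,a),d["mtx"],d["extrinsics"])-[x0-.5,y0-.5])*S-.5
        cv2.polylines(cr,[np.round(p).astype(np.int32)],True,col,1,cv2.LINE_AA)
    cv2.imwrite(out,cr)
E
python3 - <<'E'
from ov import *
from workcell import r
p=r.get_obs()["eef_pos"]; zb=p[2]-.0473; print(p,zb)
sp=[((p[0],p[1],zb,.038,-11.3),(0,0,255)),((p[0],p[1],zb+.062,.06,-11.3),(0,0,255)),((.4663,-.369,.098,.06,-11.3),(0,255,0)),((.4663,-.369,0,.038,-11.3),(0,255,0))]
draw("scene",sp,(130,60,260,200),"pics/a6.png")
draw("top",sp,(430,180,560,320),"pics/a6t.png")
a=cv2.imread("pics/a6.png");b=cv2.imread("pics/a6t.png");cv2.imwrite("pics/a6.png",cv2.resize(cv2.hconcat([a,b]),(800,430)))
E
```

```text
t: 6.75
eef_pos: [0.4662, -0.3694, 0.1526]
orientation: [1.353, 1.11, -1.354]
ft_force: [0.0, -0.4, 0.8]
opening: 0.0589
[ 0.46621195 -0.36935757  0.1526306 ] 0.10533059702521178
```

View pics/a6.png

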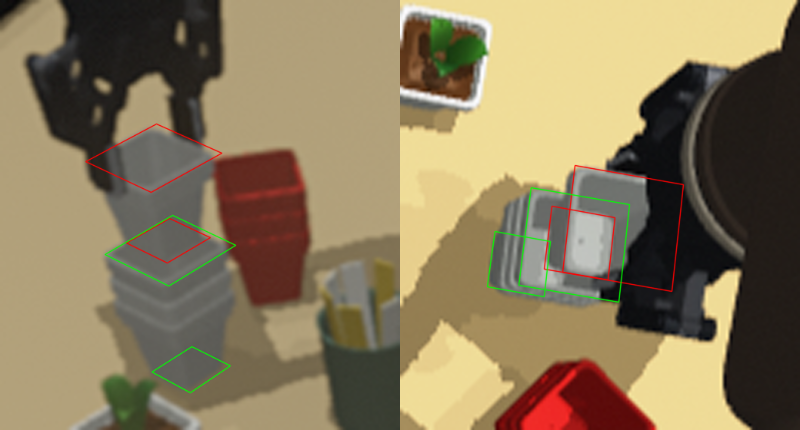

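Overlays of the held pot (red) and the stack (green) match the pixels in both views, so they're aligned to about 1–2 mm. I'll lower it into the stack.

```bash
python3 -m handwheel '[[0,[0.015,0,0],[0,0,0]],[0,[0.03,0,0],[0,0,0]],[0,[0.038,0,0],[0,0,0]],[0,[0.043,0,0],[0,0,0]],[0,[0.046,0,0],[0,0,0]],[0,[0.048,0,0],[0,0,0]],[0,[0.048,0,0],[0,0,0]],[0,[0.048,0,0],[0,0,0]]]'; python3 g.py -11.3 .4663 -.369 .1013;  python3 - <<'E'
from workcell import eyes
import cv2
b=eyes.get_image("scene")["img"][:,:,::-1]
cv2.imwrite("pics/a7.png",cv2.resize(b[80:200,130:250],(600,600),interpolation=2))
E
```

```text
t: 7.65
eef_pos: [0.4661, -0.3703, 0.1047]
orientation: [1.354, 1.109, -1.354]
ft_force: [-0.4, -0.1, 0.3]
opening: 0.0596
t 7.65 tcp [ 466.1 -370.3  104.7] jaw -11.37 down err [-0.0002 -0.0003] open 59.6 F [-0.4 -0.1  0.3]
turn [-0.0012, 0.0004, 0.0001]
shift [0.0034, -0.0, -0.0014]
```

View pics/a7.png

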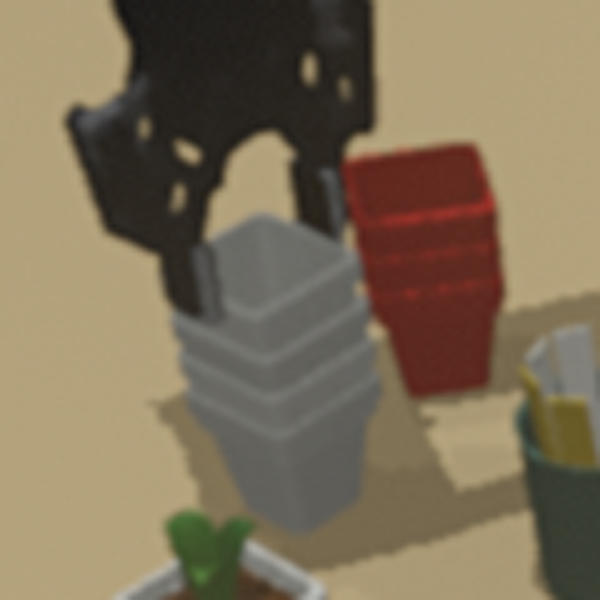

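```bash
python3 -m handwheel '[[0,[0.0015,0,-0.0012],[0,0,0]],[0,[0.003,0,-0.0012],[0,0,0]],[0,[0.004,0,-0.0012],[0,0,0]],[0,[0.004,0,-0.0012],[0,0,0]],[0,[0.004,0,-0.0012],[0,0,0]]]'; python3 g.py -11.3 .4663 -.369 .1013
```

```text
t: 8.2
eef_pos: [0.4664, -0.3692, 0.1016]
orientation: [1.353, 1.108, -1.354]
ft_force: [-3.0, 3.5, 21.4]
opening: 0.0594
t 8.2 tcp [ 466.4 -369.2  101.6] jaw -11.36 down err [ 0.0002 -0.0007] open 59.4 F [-3.   3.5 21.4]
turn [-0.001, 0.0007, -0.0004]
shift [0.0003, -0.0002, -0.0002]
```

```bash
python3 -m handwheel '[[0,[-0.0008,0,0],[0,0,0]],[-0.6,[-0.0008,0,0],[0,0,0]],[-1,[-0.0008,0,0],[0,0,0]],[-1,[-0.0008,0,0],[0,0,0]],[-1,[-0.01,0,0],[0,0,0]],[-1,[-0.04,0,0],[0,0,0]],[-1,[-0.09,0,0],[0,0,0]],[-1,[-0.1,0,0],[0,0,0]],[-1,[-0.1,0,0],[0,0,0]]]'; python3 g.py -13 .5943 -.3072 .2;  python3 - <<'E'
from ov import *
sp=[((.4663,-.369,.098+.018,.06,-11.3),(0,0,255)),((.4663,-.369,0,.038,-11.3),(0,255,0))]
draw("scene",sp,(130,60,260,200),"pics/a8.png")
draw("top",sp,(430,180,560,320),"pics/a8t.png")
a=cv2.imread("pics/a8.png");b=cv2.imread("pics/a8t.png");cv2.imwrite("pics/a8.png",cv2.resize(cv2.hconcat([a,b]),(800,430)))
E
```

```text
t: 9.1
eef_pos: [0.4673, -0.37, 0.2032]
orientation: [1.353, 1.104, -1.353]
ft_force: [-0.4, 0.5, -0.2]
opening: 0.0855
t 9.1 tcp [ 467.3 -370.   203.2] jaw -11.36 down err [ 0.003  -0.0031] open 85.5 F [-0.4  0.5 -0.2]
turn [0.0285, 0.0024, -0.0036]
shift [0.0034, 0.1121, -0.0866]
```

View pics/a8.png

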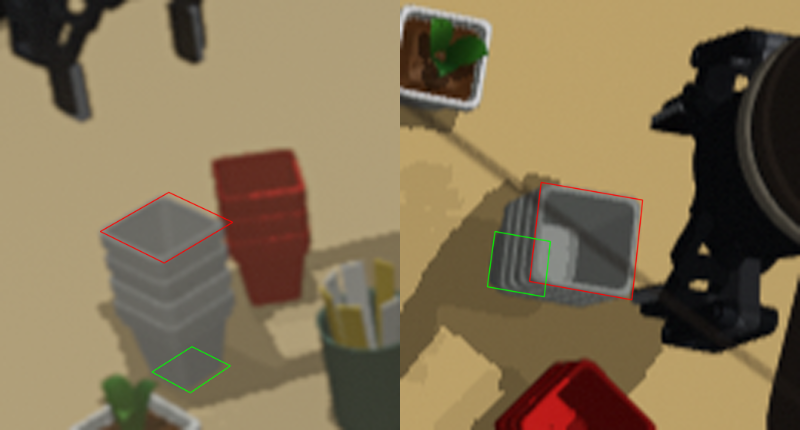

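The pot is nested. Its rim matches the predicted 116 mm outline in both views, and the stack's foot is still on its original outline. Next is the seedling at (443,198) in the top view.

```bash
python3 -m handwheel '[[-1,[0,0.037,-0.029],[0.0285,0,0]],[-1,[0.01,0.075,-0.058],[0.0285,0,0]],[-1,[0.05,0.1121,-0.0866],[0.0285,0,0]],[-1,[0.08,0.1121,-0.0866],[0.0285,0,0]],[-1,[0.08,0.1121,-0.0866],[0.0285,0,0]],[-1,[0.08,0.1121,-0.0866],[0.0285,0,0]],[-1,[0.08,0.1121,-0.0866],[0.0285,0,0]]]' 30; python3 g.py -13 .5943 -.3072 .040
```

```text
t: 9.9
eef_pos: [0.5929, -0.307, 0.1214]
orientation: [1.375, 1.092, -1.375]
ft_force: [-0.5, -0.8, 0.0]
opening: 0.0856
t 9.9 tcp [ 592.9 -307.   121.4] jaw -13.04 down err [ 0.0002 -0.0005] open 85.6 F [-0.5 -0.8  0. ]
turn [-0.0007, 0.0005, -0.0003]
shift [0.0814, 0.0013, -0.0002]
```

```bash
python3 -m handwheel '[[-1,[0.03,0.0013,0],[0,0,0]],[-1,[0.06,0.0013,0],[0,0,0]],[-1,[0.081,0.0013,0],[0,0,0]],[-1,[0.081,0.0013,0],[0,0,0]],[-1,[0.081,0.0013,0],[0,0,0]],[0,[0.081,0.0013,0],[0,0,0]],[0,[0.081,0.0013,0],[0,0,0]],[0,[0.081,0.0013,0],[0,0,0]],[0,[0.081,0.0013,0],[0,0,0]],[0,[0.081,0.0013,0],[0,0,0]]]' 30; python3 g.py -13 .5943 -.3072 .040
```

```text
t: 10.9
eef_pos: [0.5951, -0.3071, 0.0413]
orientation: [1.374, 1.091, -1.374]
ft_force: [-2.5, -0.0, 10.6]
opening: 0.0592
t 10.9 tcp [ 595.1 -307.1   41.3] jaw -13.0 down err [ 0.0015 -0.0014] open 59.2 F [-2.5 -0.  10.6]
turn [0.0001, 0.001, -0.0018]
shift [0.0013, -0.0008, 0.0003]
```

```bash
python3 -m handwheel '[[0,[-0.008,0,0],[0,0,0]],[0,[-0.03,0,0],[0,0,0]],[0,[-0.07,0,0],[0,0,0]],[0,[-0.11,0,0],[0,0,0]],[0,[-0.125,0,0],[0,0,0]],[0,[-0.125,0,0],[0,0,0]],[0,[-0.125,0,0],[0,0,0]]]' 30; python3 g.py 3.55 .6139 .1656 .166;  python3 - <<'E'
from workcell import eyes
import cv2
b=eyes.get_image("scene")["img"][:,:,::-1]
cv2.imwrite("pics/b1.png",cv2.resize(b[60:240,100:320],(733,600),interpolation=2))
E
```

```text
t: 11.6
eef_pos: [0.594, -0.3063, 0.1639]
orientation: [1.374, 1.094, -1.375]
ft_force: [0.1, -0.3, -2.5]
opening: 0.0593
t 11.6 tcp [ 594.  -306.3  163.9] jaw -13.0 down err [-0.0008  0.0001] open 59.3 F [ 0.1 -0.3 -2.5]
turn [-0.2888, -0.0001, 0.0008]
shift [-0.0021, -0.0868, -0.4643]
```

View pics/b1.png

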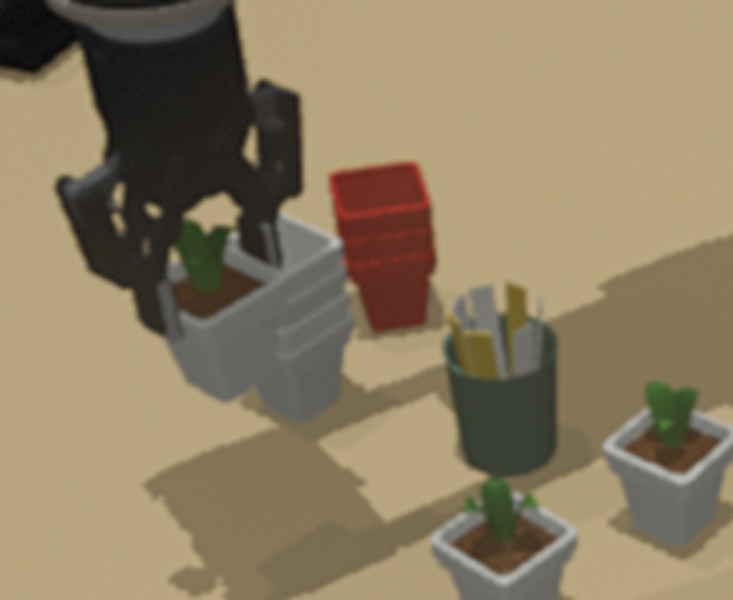

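The seedling is held upright and clear. Moving it to recess 5.

```bash
python3 -m handwheel '[[0,[-0.002,-0.005,-0.03],[-0.02,0,0]],[0,[-0.002,-0.014,-0.075],[-0.06,0,0]],[0,[-0.002,-0.0229,-0.1225],[-0.1,0,0]],[0,[-0.002,-0.0318,-0.17],[-0.14,0,0]],[0,[-0.002,-0.0407,-0.2175],[-0.18,0,0]],[0,[-0.002,-0.0495,-0.265],[-0.22,0,0]],[0,[-0.002,-0.0584,-0.3125],[-0.26,0,0]],[0,[-0.002,-0.0673,-0.36],[-0.2888,0,0]],[0,[-0.002,-0.0762,-0.4075],[-0.2888,0,0]],[0,[-0.002,-0.083,-0.444],[-0.2888,0,0]],[0,[-0.002,-0.0868,-0.4643],[-0.2888,0,0]],[0,[-0.002,-0.0868,-0.4643],[-0.2888,0,0]]]' 30;python3 -m handwheel '[[0,[0.03,0,0],[0,0,0]],[0,[0.06,0,0],[0,0,0]],[0,[0.06,0,0],[0,0,0]],[0,[0.06,0,0],[0,0,0]]]';  python3 g.py 3.55 .6139 .1656 .044
```

```text
t: 12.85
eef_pos: [0.6132, 0.1682, 0.1643]
orientation: [1.16, 1.241, -1.164]
ft_force: [0.1, 0.3, -1.4]
opening: 0.0589
t: 13.25
eef_pos: [0.6136, 0.1647, 0.1055]
orientation: [1.162, 1.239, -1.166]
ft_force: [0.4, 0.2, -1.1]
opening: 0.0594
t 13.25 tcp [613.6 164.7 105.5] jaw 3.51 down err [-0.003  -0.0006] open 59.4 F [ 0.4  0.2 -1.1]
turn [-0.0006, 0.0004, 0.0031]
shift [0.0615, 0.0006, -0.0009]
```

```bash
python3 -m handwheel '[[0,[0.02,0.0005,-0.0008],[0,0,0]],[0,[0.04,0.0005,-0.0008],[0,0,0]],[0,[0.052,0.0005,-0.0008],[0,0,0]],[0,[0.057,0.0005,-0.0008],[0,0,0]],[0,[0.057,0.0005,-0.0008],[0,0,0]],[0,[0.057,0.0005,-0.0008],[0,0,0]]]' 30;python3 g.py 3.55 .6139 .1656 .044; python3 - <<'E'
from ov import *
from workcell import r
p=r.get_obs()["eef_pos"]; zb=p[2]-.041; print(zb)
sp=[((p[0],p[1],zb+.062,.06,3.55),(0,0,255)),((.6139,.1656,.009,.054,3.55),(0,255,0))]
draw("scene",sp,(310,190,510,350),"pics/b2.png")
E
```

```text
t: 13.85
eef_pos: [0.6153, 0.1663, 0.0502]
orientation: [1.164, 1.238, -1.163]
ft_force: [-0.2, -0.5, -2.1]
opening: 0.0591
t 13.85 tcp [615.3 166.3  50.2] jaw 3.54 down err [0.0005 0.0002] open 59.1 F [-0.2 -0.5 -2.1]
turn [-0.0001, -0.0001, -0.0005]
shift [0.0062, -0.0014, 0.0006]
0.009179349275706787
```

View pics/b2.png

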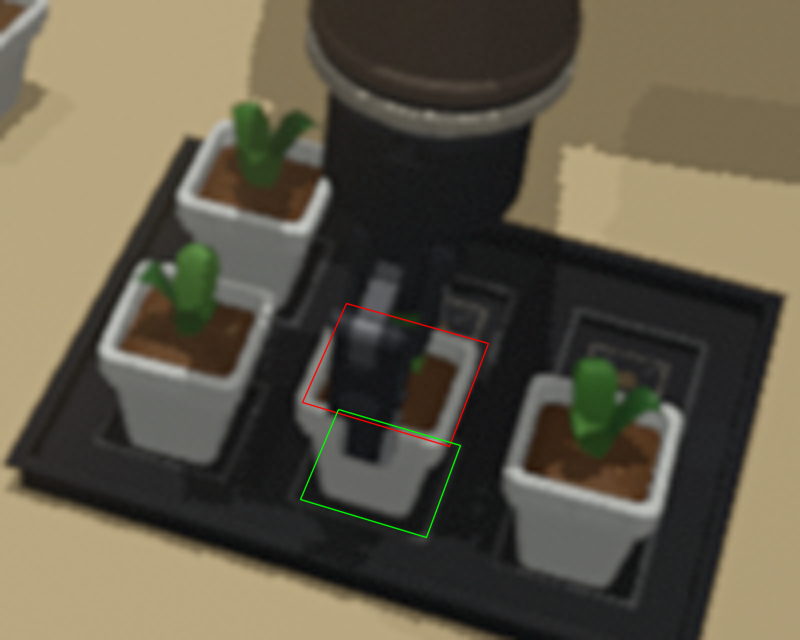

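```bash
python3 -m handwheel '[[0,[0.002,-0.0012,0.0006],[0,0,0]],[0,[0.004,-0.0012,0.0006],[0,0,0]],[0,[0.0055,-0.0012,0.0006],[0,0,0]],[0,[0.0055,-0.0012,0.0006],[0,0,0]],[0,[0.0055,-0.0012,0.0006],[0,0,0]]]' 30;python3 g.py 3.55 .6139 .1656 .044
```

```text
t: 14.4
eef_pos: [0.6136, 0.1656, 0.0444]
orientation: [1.163, 1.238, -1.164]
ft_force: [-3.2, -0.2, 9.6]
opening: 0.0593
t 14.4 tcp [613.6 165.6  44.4] jaw 3.55 down err [-0.0002  0.0001] open 59.3 F [-3.2 -0.2  9.6]
turn [-0.0, -0.0001, 0.0002]
shift [0.0004, 0.0003, 0.0001]
```

Touched down on the floor. Release and retreat.

```bash
python3 -m handwheel '[[0,[-0.0003,0,0],[0,0,0]],[-0.7,[-0.0003,0,0],[0,0,0]],[-0.9,[-0.0003,0,0],[0,0,0]],[-0.9,[-0.0003,0,0],[0,0,0]],[-0.9,[-0.02,0,0],[0,0,0]],[-1,[-0.07,0,0],[0,0,0]],[-1,[-0.11,0,0],[0,0,0]],[-1,[-0.115,0,0],[0,0,0]],[-1,[-0.115,0,0],[0,0,0]]]' 30;python3 g.py -14.2 .5831 -.1445 .158
```

```text
t: 15.3
eef_pos: [0.6144, 0.1658, 0.1603]
orientation: [1.165, 1.237, -1.162]
ft_force: [-0.2, -0.4, -0.2]
opening: 0.0856
t 15.3 tcp [614.4 165.8 160.3] jaw 3.55 down err [0.0023 0.0006] open 85.6 F [-0.2 -0.4 -0.2]
turn [0.3098, -0.0008, -0.0022]
shift [0.0021, -0.0505, 0.3077]
```

```bash
python3 -m handwheel '[[-1,[0,-0.0505,0.3077],[0.31,0,0]],[-1,[0,-0.0505,0.3077],[0.31,0,0]],[-1,[0,-0.0505,0.3077],[0.31,0,0]],[-1,[0,-0.0505,0.3077],[0.31,0,0]],[-1,[0,-0.0505,0.3077],[0.31,0,0]],[-1,[0,-0.0505,0.3077],[0.31,0,0]],[-1,[0,-0.0505,0.3077],[0.31,0,0]],[-1,[0.04,-0.0505,0.3077],[0.31,0,0]],[-1,[0.04,-0.0505,0.3077],[0.31,0,0]],[-1,[0.04,-0.0505,0.3077],[0.31,0,0]],[-1,[0.04,-0.0505,0.3077],[0.31,0,0]]]' 30;python3 g.py -14.2 .5831 -.1445 .04
python3 - <<'E'
from ov import *
d=eyes.get_image("top"); print(rim(d,(203,193),.065,th=130))
draw("top",[((.6139,.1656,.065,.06,3.55),(0,0,255))],(125,155,295,295),"pics/b3.png")
E
```

```text
t: 16.4
eef_pos: [0.5826, -0.144, 0.1195]
orientation: [1.389, 1.082, -1.389]
ft_force: [0.0, -0.2, -1.0]
opening: 0.0852
t 16.4 tcp [ 582.6 -144.   119.5] jaw -14.16 down err [-0.0003 -0.    ] open 85.2 F [ 0.  -0.2 -1. ]
turn [0.0007, 0.0001, 0.0003]
shift [0.0795, 0.0007, 0.0003]
(array([0.62894354, 0.1866118 ]), (26.0, 53.4), -38.5041389465332)
```

View pics/b3.png

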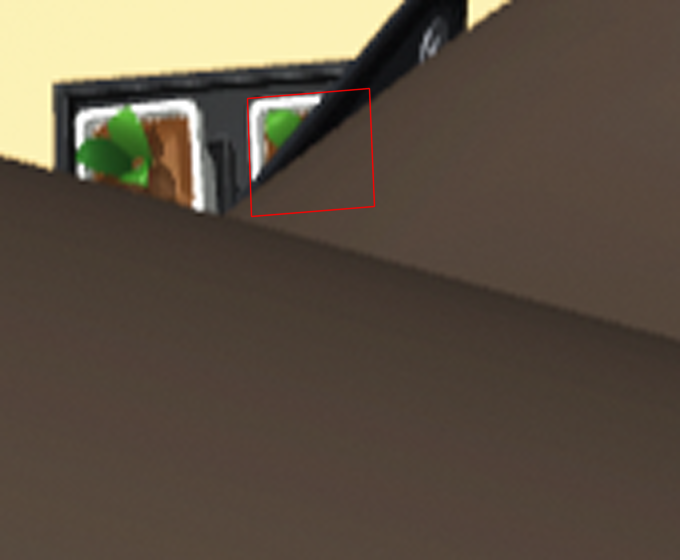

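The arm hides most of the tray here, but the visible corner of the placed pot is within about 2 mm of the target outline. I'll check it properly later. Now gripping the next seedling.

```bash
python3 -m handwheel '[[-1,[0.03,0.0006,0.0003],[0,0,0]],[-1,[0.06,0.0006,0.0003],[0,0,0]],[-1,[0.079,0.0006,0.0003],[0,0,0]],[-1,[0.079,0.0006,0.0003],[0,0,0]],[-1,[0.079,0.0006,0.0003],[0,0,0]],[0,[0.079,0.0006,0.0003],[0,0,0]],[0,[0.079,0.0006,0.0003],[0,0,0]],[0,[0.079,0.0006,0.0003],[0,0,0]],[0,[0.079,0.0006,0.0003],[0,0,0]],[0,[0.079,0.0006,0.0003],[0,0,0]]]' 30; python3 g.py -14.2 .5831 -.1445 .040;  python3 -m handwheel '[[0,[-0.008,0,0],[0,0,0]],[0,[-0.03,0,0],[0,0,0]],[0,[-0.07,0,0],[0,0,0]],[0,[-0.11,0,0],[0,0,0]],[0,[-0.125,0,0],[0,0,0]],[0,[-0.125,0,0],[0,0,0]],[0,[-0.125,0,0],[0,0,0]]]' 30; python3 g.py 3.55 .5108 .2454 .165
```

```text
t: 17.5
eef_pos: [0.5835, -0.1453, 0.0414]
orientation: [1.39, 1.08, -1.389]
ft_force: [-0.7, 0.2, 8.2]
opening: 0.0596
t 17.5 tcp [ 583.5 -145.3   41.4] jaw -14.22 down err [ 0.0015 -0.0006] open 59.6 F [-0.7  0.2  8.2]
turn [-0.0003, 0.0002, -0.0016]
shift [0.0014, -0.0005, -0.0007]
t: 18.2
eef_pos: [0.5826, -0.145, 0.1651]
orientation: [1.389, 1.081, -1.39]
ft_force: [-0.8, 0.5, -1.8]
opening: 0.0592
t 18.2 tcp [ 582.6 -145.   165.1] jaw -14.22 down err [ 0.     -0.0002] open 59.2 F [-0.8  0.5 -1.8]
turn [-0.3101, 0.0002, -0.0]
shift [-0.0, -0.1654, -0.3608]
```

```bash
python3 -m handwheel '[[0,[0,-0.012,-0.026],[-0.03,0,0]],[0,[0,-0.03,-0.066],[-0.07,0,0]],[0,[0,-0.05,-0.109],[-0.11,0,0]],[0,[0,-0.07,-0.152],[-0.15,0,0]],[0,[0,-0.09,-0.196],[-0.19,0,0]],[0,[0,-0.11,-0.24],[-0.23,0,0]],[0,[0,-0.13,-0.284],[-0.27,0,0]],[0,[0,-0.15,-0.327],[-0.3101,0,0]],[0,[0,-0.162,-0.353],[-0.3101,0,0]],[0,[0,-0.1654,-0.3608],[-0.3101,0,0]],[0,[0,-0.1654,-0.3608],[-0.3101,0,0]]]' 30;python3 -m handwheel '[[0,[0.03,0,0],[0,0,0]],[0,[0.06,0,0],[0,0,0]],[0,[0.07,0,0],[0,0,0]],[0,[0.07,0,0],[0,0,0]],[0,[0.07,0,0],[0,0,0]]]';  python3 g.py 3.55 .5108 .2450 .0445
```

```text
t: 19.3
eef_pos: [0.51, 0.2459, 0.1636]
orientation: [1.16, 1.24, -1.164]
ft_force: [-0.1, -0.5, -0.9]
opening: 0.0593
t: 19.8
eef_pos: [0.5115, 0.2447, 0.0954]
orientation: [1.164, 1.238, -1.164]
ft_force: [0.8, 0.6, -1.1]
opening: 0.059
t 19.8 tcp [511.5 244.7  95.4] jaw 3.5 down err [-0.0003 -0.    ] open 59.0 F [ 0.8  0.6 -1.1]
turn [-0.0008, 0.0, 0.0003]
shift [0.0509, -0.0007, -0.0003]
```

```bash
python3 -m handwheel '[[0,[0.02,-0.0006,-0.0003],[-0.0008,0,0]],[0,[0.038,-0.0006,-0.0003],[-0.0008,0,0]],[0,[0.045,-0.0006,-0.0003],[-0.0008,0,0]],[0,[0.048,-0.0006,-0.0003],[-0.0008,0,0]],[0,[0.0495,-0.0006,-0.0003],[-0.0008,0,0]],[0,[0.0505,-0.0006,-0.0003],[-0.0008,0,0]],[0,[0.0505,-0.0006,-0.0003],[-0.0008,0,0]],[0,[0.0505,-0.0006,-0.0003],[-0.0008,0,0]]]' 30;python3 g.py 3.55 .5108 .2450 .0445
```

```text
t: 20.6
eef_pos: [0.5105, 0.2456, 0.0448]
orientation: [1.163, 1.238, -1.163]
ft_force: [-0.9, -0.3, -1.0]
opening: 0.059
t 20.6 tcp [510.5 245.6  44.8] jaw 3.6 down err [0.     0.0002] open 59.0 F [-0.9 -0.3 -1. ]
turn [0.0008, -0.0002, -0.0]
shift [0.0003, 0.0002, 0.0007]
```

```bash
python3 -m handwheel '[[0,[0.0005,0.0002,0.0007],[0,0,0]],[0,[0.001,0.0002,0.0007],[0,0,0]],[0,[0.001,0.0002,0.0007],[0,0,0]],[0,[0.001,0.0002,0.0007],[0,0,0]]]' 30;python3 g.py 3.55 .5108 .2450 .0445
```

```text
t: 21.0
eef_pos: [0.5107, 0.2452, 0.0444]
orientation: [1.163, 1.238, -1.162]
ft_force: [-5.0, 2.3, 17.2]
opening: 0.0595
t 21.0 tcp [510.7 245.2  44.4] jaw 3.59 down err [0.0002 0.0006] open 59.5 F [-5.   2.3 17.2]
turn [0.0008, -0.0006, -0.0002]
shift [-0.0001, 0.0001, 0.0002]
```

Floor contact. Release, lift, then look.

```bash
python3 -m handwheel '[[0,[-0.0006,0,0],[0,0,0]],[-0.7,[-0.0006,0,0],[0,0,0]],[-0.9,[-0.0006,0,0],[0,0,0]],[-0.9,[-0.0006,0,0],[0,0,0]],[-0.9,[-0.02,0,0],[0,0,0]],[-1,[-0.07,0,0],[0,0,0]],[-1,[-0.11,0,0],[0,0,0]],[-1,[-0.115,0,0],[0,0,0]],[-1,[-0.115,0,0],[0,0,0]]]' 30;python3 g.py -8.7 .4678 -.1006 .158
```

```text
t: 21.9
eef_pos: [0.5113, 0.2451, 0.1596]
orientation: [1.164, 1.237, -1.161]
ft_force: [-0.0, -0.5, -0.1]
opening: 0.0859
t 21.9 tcp [511.3 245.1 159.6] jaw 3.6 down err [0.002 0.001] open 85.9 F [-0.  -0.5 -0.1]
turn [0.2147, -0.001, -0.0019]
shift [0.0011, -0.0652, 0.3423]
```

```bash
python3 -m handwheel '[[-1,[0,-0.065,0.342],[0.2147,0,0]],[-1,[0,-0.065,0.342],[0.2147,0,0]],[-1,[0,-0.065,0.342],[0.2147,0,0]],[-1,[0,-0.065,0.342],[0.2147,0,0]],[-1,[0,-0.065,0.342],[0.2147,0,0]],[-1,[0,-0.065,0.342],[0.2147,0,0]],[-1,[0,-0.065,0.342],[0.2147,0,0]],[-1,[0.02,-0.065,0.342],[0.2147,0,0]],[-1,[0.04,-0.065,0.342],[0.2147,0,0]],[-1,[0.04,-0.065,0.342],[0.2147,0,0]],[-1,[0.04,-0.065,0.342],[0.2147,0,0]],[-1,[0.04,-0.065,0.342],[0.2147,0,0]]]' 30;python3 g.py -8.7 .4678 -.1006 .04
python3 - <<'E'
from ov import *
S=(0,0,255)
draw("top",[((.6139,.1656,.065,.06,3.55),S),((.5108,.2454,.065,.06,3.55),S)],(125,155,295,295),"pics/b4.png")
draw("scene",[((.6139,.1656,.065,.06,3.55),S),((.5108,.2454,.065,.06,3.55),S)],(310,190,510,350),"pics/b4s.png")
a=cv2.imread("pics/b4.png");b=cv2.imread("pics/b4s.png");cv2.imwrite("pics/b4.png",cv2.hconcat([cv2.resize(a,(400,330)),cv2.resize(b,(400,330))]))
E
```

```text
t: 23.1
eef_pos: [0.4673, -0.1002, 0.1186]
orientation: [1.319, 1.134, -1.32]
ft_force: [-0.1, 0.1, -0.3]
opening: 0.0855
t 23.1 tcp [ 467.3 -100.2  118.6] jaw -8.66 down err [-0.0006 -0.    ] open 85.5 F [-0.1  0.1 -0.3]
turn [0.0007, 0.0001, 0.0006]
shift [0.0786, 0.0006, 0.0003]
```

View pics/b4.png

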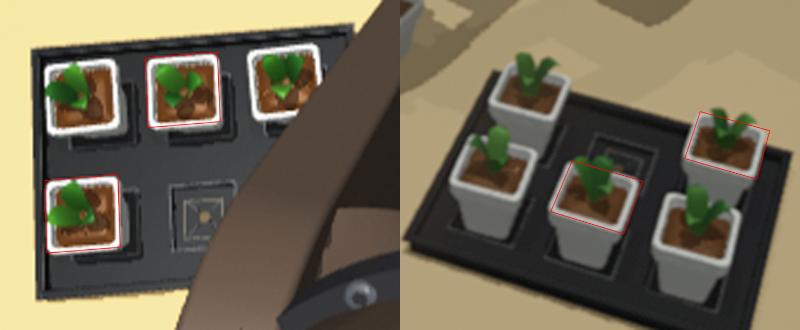

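Both placed plants match the expected outlines and stand upright. I'll measure them, then grip the last seedling.

```bash
python3 - <<'E'
from ov import *
d=eyes.get_image("top")
for n,p in (("c5",(203,193)),("c1",(160,250))): print(n,rim(d,p,.065,th=130))
E
python3 -m handwheel '[[-1,[0.03,0.0005,0.0003],[0,0,0]],[-1,[0.06,0.0005,0.0003],[0,0,0]],[-1,[0.0782,0.0005,0.0003],[0,0,0]],[-1,[0.0782,0.0005,0.0003],[0,0,0]],[-1,[0.0782,0.0005,0.0003],[0,0,0]],[0,[0.0782,0.0005,0.0003],[0,0,0]],[0,[0.0782,0.0005,0.0003],[0,0,0]],[0,[0.0782,0.0005,0.0003],[0,0,0]],[0,[0.0782,0.0005,0.0003],[0,0,0]],[0,[0.0782,0.0005,0.0003],[0,0,0]]]' 30; python3 g.py -8.7 .4678 -.1006 .040
```

```text
c5 (array([0.61193701, 0.16459708]), (63.2, 61.5), 3.6414058208465576)
c1 (array([0.50953687, 0.24443756]), (62.4, 61.0), 2.992269515991211)
t: 24.25
eef_pos: [0.4683, -0.1011, 0.0414]
orientation: [1.321, 1.132, -1.319]
ft_force: [-2.2, -0.2, 10.2]
opening: 0.0591
t 24.25 tcp [ 468.3 -101.1   41.4] jaw -8.7 down err [ 0.0014 -0.0005] open 59.1 F [-2.2 -0.2 10.2]
turn [-0.0001, 0.0003, -0.0014]
shift [0.0014, -0.0005, -0.0004]
```

```bash
python3 -m handwheel '[[0,[-0.008,0,0],[0,0,0]],[0,[-0.03,0,0],[0,0,0]],[0,[-0.07,0,0],[0,0,0]],[0,[-0.11,0,0],[0,0,0]],[0,[-0.125,0,0],[0,0,0]],[0,[-0.125,0,0],[0,0,0]],[0,[-0.125,0,0],[0,0,0]]]' 30; python3 g.py 3.55 .5161 .1595 .165
```

```text
t: 24.95
eef_pos: [0.4676, -0.1009, 0.1656]
orientation: [1.32, 1.133, -1.32]
ft_force: [0.1, 0.3, -0.2]
opening: 0.0596
t 24.95 tcp [ 467.6 -100.9  165.6] jaw -8.7 down err [ 0.0006 -0.0004] open 59.6 F [ 0.1  0.3 -0.2]
turn [-0.2138, 0.0003, -0.0006]
shift [0.0005, 0.0085, -0.2648]
```

```bash
python3 -m handwheel '[[0,[0,0.001,-0.025],[-0.03,0,0]],[0,[0,0.002,-0.065],[-0.07,0,0]],[0,[0,0.0035,-0.11],[-0.11,0,0]],[0,[0,0.005,-0.155],[-0.15,0,0]],[0,[0,0.0065,-0.2],[-0.19,0,0]],[0,[0,0.0078,-0.24],[-0.2138,0,0]],[0,[0,0.0085,-0.2645],[-0.2138,0,0]],[0,[0,0.0085,-0.2645],[-0.2138,0,0]],[0,[0,0.0085,-0.2645],[-0.2138,0,0]]]' 30;python3 -m handwheel '[[0,[0.03,0,0],[0,0,0]],[0,[0.06,0,0],[0,0,0]],[0,[0.07,0,0],[0,0,0]],[0,[0.07,0,0],[0,0,0]],[0,[0.07,0,0],[0,0,0]]]';  python3 g.py 3.55 .5161 .1592 .0445
python3 - <<'E'
from ov import *
draw("scene",[],(310,150,510,350),"pics/b5.png",3)
E
```

```text
t: 25.85
eef_pos: [0.5151, 0.1593, 0.1638]
orientation: [1.161, 1.24, -1.165]
ft_force: [-0.1, -0.3, -1.4]
opening: 0.0588
t: 26.35
eef_pos: [0.5163, 0.1588, 0.0957]
orientation: [1.164, 1.238, -1.164]
ft_force: [-0.2, -0.3, -1.0]
opening: 0.0595
t 26.35 tcp [516.3 158.8  95.7] jaw 3.51 down err [-0.0005 -0.0001] open 59.5 F [-0.2 -0.3 -1. ]
turn [-0.0008, 0.0, 0.0005]
shift [0.0512, -0.0002, -0.0004]
```

View pics/b5.png

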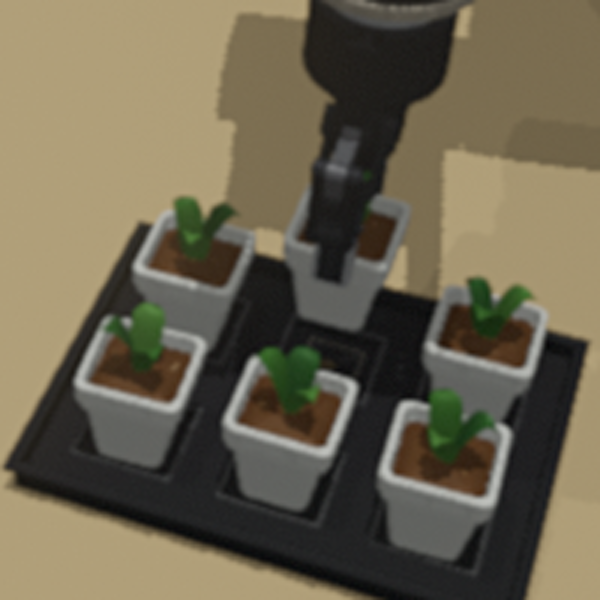

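```bash
python3 -m handwheel '[[0,[0.02,0,-0.0002],[-0.0008,0,0]],[0,[0.038,0,-0.0002],[-0.0008,0,0]],[0,[0.045,0,-0.0002],[-0.0008,0,0]],[0,[0.048,0,-0.0002],[-0.0008,0,0]],[0,[0.05,0,-0.0002],[-0.0008,0,0]],[0,[0.0512,0,-0.0002],[-0.0008,0,0]],[0,[0.0515,0,-0.0002],[-0.0008,0,0]],[0,[0.0515,0,-0.0002],[-0.0008,0,0]],[0,[0.0515,0,-0.0002],[-0.0008,0,0]]]' 30;python3 g.py 3.55 .5161 .1592 .0445
```

```text
t: 27.3
eef_pos: [0.5165, 0.1596, 0.0445]
orientation: [1.163, 1.238, -1.162]
ft_force: [-0.9, -0.2, 4.8]
opening: 0.0594
t 27.3 tcp [516.5 159.6  44.5] jaw 3.59 down err [0.0007 0.0003] open 59.4 F [-0.9 -0.2  4.8]
turn [0.0007, -0.0002, -0.0007]
shift [-0.0, -0.0004, 0.0004]
```

Floor contact. Release, retreat straight up, and clear the view toward the right.

```bash
python3 -m handwheel '[[-0.7,[0,0,0],[0,0,0]],[-0.9,[0,0,0],[0,0,0]],[-0.9,[0,0,0],[0,0,0]],[-0.9,[-0.02,0,0],[0,0,0]],[-1,[-0.07,0,0],[0,0,0]],[-1,[-0.12,0,0],[0,0,0]],[-1,[-0.17,0,0],[0,0,0]],[-1,[-0.17,0,0],[0,0,0]]]' 30;python3 g.py 3.55 .3 .45 .23
```

```text
t: 28.1
eef_pos: [0.5193, 0.1603, 0.22]
orientation: [1.169, 1.233, -1.155]
ft_force: [-0.1, 1.0, -0.8]
opening: 0.0854
t 28.1 tcp [519.3 160.3 220. ] jaw 3.6 down err [0.009  0.0023] open 85.4 F [-0.1  1.  -0.8]
turn [0.0008, -0.0017, -0.0092]
shift [-0.0113, -0.2006, -0.3029]
```

```bash
python3 -m handwheel '[[-1,[0,-0.214,-0.404],[0,0,0]],[-1,[0,-0.214,-0.404],[0,0,0]],[-1,[0,-0.214,-0.404],[0,0,0]],[-1,[0,-0.214,-0.404],[0,0,0]],[-1,[0,-0.214,-0.404],[0,0,0]],[-1,[0,-0.214,-0.404],[0,0,0]],[-1,[0,-0.214,-0.404],[0,0,0]],[-1,[0,-0.214,-0.404],[0,0,0]],[-1,[0,-0.214,-0.404],[0,0,0]],[-1,[0,-0.214,-0.404],[0,0,0]],[-1,[0,-0.214,-0.404],[0,0,0]],[-1,[0,-0.214,-0.404],[0,0,0]]]' 30; python3 - <<'E'
from ov import *
d=eyes.get_image("top")
for n,p,q in (("c1",(160,250),(510.8,245.4)),("c2",(205,245),(516.1,159.5)),("c5",(203,193),(613.9,165.6)),("t6",(160,196),(609.7,249.5)),("t4",(246,190),(619,79.8)),("t3",(250,239),(520.8,72.7))):
  for th in (130,150):
    c,s,a=rim(d,p,.065,th=th); print(n,th,(c*1000-q).round(1),s,round(a,1))
print("stack",rim(d,(485,260),.116,th=130,hw=30))
S=(0,0,255)
sp=[((x/1000,y/1000,.065,.06,3.55),S) for x,y in ((510.8,245.4),(516.1,159.5),(613.9,165.6))]
draw("top",sp,(125,155,295,295),"pics/c1.png")
cv2.imwrite("pics/c2.png",eyes.get_image("top")["img"][:,:,::-1]); cv2.imwrite("pics/c3.png",eyes.get_image("scene")["img"][:,:,::-1])
E
```

```text
t: 29.3
eef_pos: [0.2774, 0.5483, 0.2133]
orientation: [1.162, 1.238, -1.164]
ft_force: [0.0, -0.0, -0.1]
opening: 0.0853
c1 130 [-1.2 -0.4] (59.6, 59.0) 3.8
c1 150 [-1.1 -0.3] (58.7, 58.2) 3.7
c2 130 [-0.5  0. ] (59.7, 59.2) 3.8
c2 150 [-0.6  0.1] (58.6, 58.6) 3.6
c5 130 [-1.6 -0.9] (59.6, 59.3) 3.4
c5 150 [-1.5 -0.8] (58.8, 58.5) 3.2
t6 130 [0. 0.] (59.9, 59.0) 4.8
t6 150 [0.  0.1] (58.4, 58.5) 5.4
t4 130 [0.1 0. ] (59.5, 59.3) 5.9
t4 150 [ 0.2 -0. ] (58.4, 58.5) 5.6
t3 130 [ 0.1 -0. ] (59.7, 59.3) 3.9
t3 150 [ 0.1 -0. ] (58.9, 58.7) 3.9
stack (array([ 0.46658218, -0.36893777]), (59.6, 60.4), -11.020469665527344)
```

View pics/c1.png

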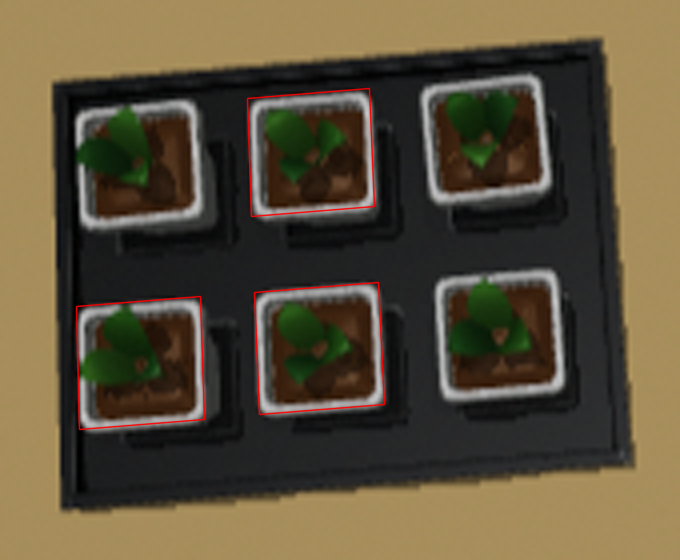

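View pics/c2.png

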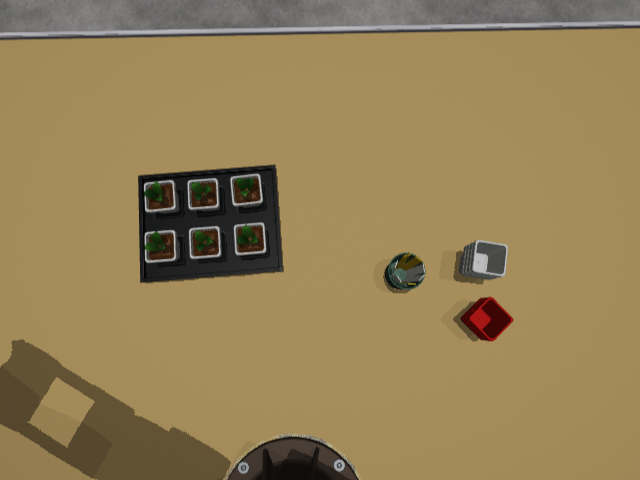

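View pics/c3.png

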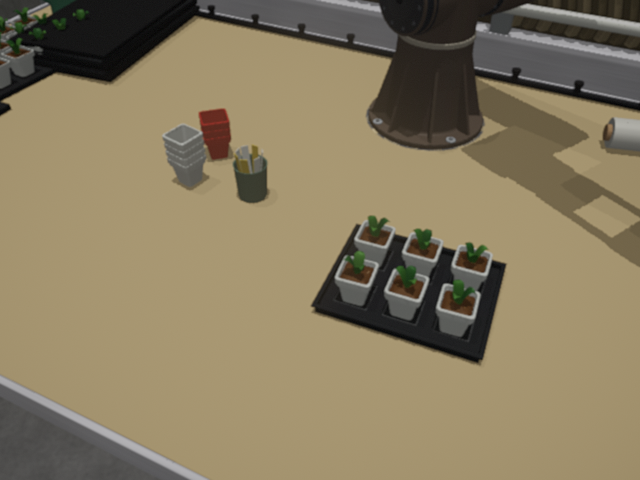

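Top view: six plants in two rows, the new ones at (161,246), (205,242) and (203,194). The pale stack is at (485,260), and the cup and the red stack haven't moved. Every pot rim in the tray stands square and upright, so I'm handing in.

```bash
python3 -c "
from workcell import order; print(order.sign_off())"
```

```text
the job is handed in; nothing more can be done
None
```

I nested the empty pot on the pale stack, then set the three bench seedlings in the free recesses: far-middle, near-left and near-middle. The job was handed in at about 30 s of the 72 s allowed.

**Last checks (top camera):**

| Item | Result |
|---|---|
| New seedlings, distance from recess centre | 1.8, 1.3 and 0.5 mm (far-middle, near-left, near-middle) |
| New seedlings, squareness to the tray | within about 0.4° |
| Tray seedlings already there | unmoved within about 0.2 mm |
| Nested pot | rim matches the fully home height of 116 mm in both views |
| Stack | top pot's rim within 0.5 mm of where the stack stood; foot checked by eye |
| Label cup and red stack | unmoved by eye |

**Disagreements:**
- **Tray outline:** it measured about 9 mm oversize on both axes, so I placed by the recess edges; the two centres agreed to about 0.3 mm.
- **Mid-job readings:** two plants read about 62 mm wide while the arm was partly in view. In the clear view they read 59–60 mm, against the true 60 mm.

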